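Fetch the file out of its half-lid box

TASK

Slide the lid of the long wooden file box fully open, then tilt the half-round file and draw it out handle first through the half that is open, without forcing it against the box or its lid and without disturbing the other things on the bench. Finish holding the file in the gripper, still and roughly level, with all of it at least 15 cm above the bench top; do not put it down.

Things in the scene. Friction and masses are not known exactly. Their poses are not given: they have to be found in the camera images.
- file_box: Long low box of brown wood, fixed to the bench: 146 (x) x 306 (y) x 61.5 mm high, 8 mm walls. Origin: centre of its underside; y runs along it. Inside: 130 x 290 mm, floor 6 mm above the bench, 43 mm deep under the lid. The half of the top at y > 7 mm is a fixed board, top 61.5 mm up; the -y half is shut by the lid. Side walls 61.5 mm high all along.
- box_opening (a point): Middle of the opening that the fully open lid leaves at the box's -y half, at the height of the lid's underside (49 mm above the bench). It is 130 mm wide and only 130 mm long, from the inner face of the -y end wall to the lid's edge. That end wall is 49 mm high, with a finger notch 64 mm wide in its middle, down to 35 mm above the bench. Axes of the box.
- file_box_lid (a joint): How far the lid has slid, in m: 0 shut, 0.138 fully open (stop). It slides along the box's +y beneath the fixed half of the top and stays where it is left (1.5 N of friction, some damping). 6 mm thick, its upper side 55 mm above the bench. May stand ajar at the start.
- lid_knob (a point): Turned dark wooden knob on the lid, 20 mm across and 28 mm high (from 55 to 83 mm above the bench), 11 mm behind the lid's -y edge. The point is on the knob's axis, 73 mm above the bench. Axes as those of the box.
- file_handle (a point): Place to grasp the file's handle: on its axis, 45 mm from its end, 14 mm above the box floor. Handle round, up to 28 mm thick, 101 mm long. The half-round file is 250 mm long, about 0.2 kg, and lies in the box roughly along it, handle at the box's -y end, the blade reaching under the fixed half. Its y axis points from blade tip to handle end, z up.
- file_handle_end (a point): Middle of the handle's end face, 14 mm above the file's underside; axes of the file.
- file_center (a point): Middle of the file's length, 7 mm above its underside; axes of the file.
- file_tip (a point): Tip of the blade (20 mm wide, at most 13 mm thick, 150 mm long), 6 mm above the file's underside, 205 mm from file_handle along the file's -y; axes of the file. The file balances about 40 mm from file_handle towards the tip.
- sanding_block: Cork sanding block, 61 x 105 x 32 mm, a bystander on the left; origin at the centre of its underside.
- masking_tape: Roll of pale paper tape, 94 mm across, 30 mm high, a bystander behind the box; origin at the centre of its underside.
- finial: Turned beech finial, 42 mm across, 96 mm high, standing to the left of the box; origin at the centre of its underside.
- wax_tin: Flat round wax tin, 69 mm across, 29 mm high, a bystander on the left; origin at the centre of its underside.

How it is judged:
By the outcome, as a careful person would: the job done as asked, in the order asked, and still so for the second after the job is handed in, while the arm keeps its last pose, push and grip.
It also fails if it takes over 45 s, if anything falls off the work surface, if the arm or the gripper's body presses on something with over 40 N, if the wrist force passes 120 N, or if a joint passes its speed limit or range.

ROBOT

A 6-joint arm with a two-finger parallel gripper is mounted at the origin on a cart in front of the work surface, level with it; the furniture and walls round the work are solid. World frame = base frame: x ahead of the robot, y to its left, z up, the work surface at z = 0. Lengths are in m, angles in degrees, forces in N, time in s.
With the tool pointing down it reaches from about 0.35 to 0.925 m from the base axis. Payload 6.4 kg.
Tool frame: the origin (TCP) lies on the centre line of the jaws, within the pads' length; the fingertips stand 8 mm ahead of it and the grasp point (between the pads) lies 11 mm behind it; z points along the fingers, x is the direction in which the jaws open and shut, and the axes are right-handed (so a half turn about z gives the same grasp; the last joint's range is limited). The gripper opens to 85 mm and grips with 20 to 120 N. Pads are 22 mm wide; open, the fingers measure 114 mm over their backs; the gripper's body (76 mm by 85 mm) begins 54 mm behind the grasp point. The pads swing forward as they close: fully open they stand 13 mm farther back than shut.
Start: joints at [64.051, 14.043, 89.255, -0, 76.702, -9.975], TCP at [0.179, 0.625, 0.239] pointing down, gripper open.
Joint ranges: [-179.41, 179.41], [-58.25, 129.5], [7.25, 145.43], [-54.29, 234.29], [11.92, 165.04], [-157.13, 157.13]. Speed limits (degrees/s): [147.25, 147.25, 180, 180, 180, 180].

INTERFACE

Orientations are given as [roll, pitch, yaw] about the fixed x, y, z axes, in that order (R = Rz(yaw) Ry(pitch) Rx(roll)).
In Python, from workcell import get_obs, get_image, sign_off gives the robot as it stands.
- The arm moves only by the tool servo_tool, never from a script. Its argument "moves" is a list that holds one entry, the list of rows, each a list of 7 numbers: the turn, a rotation vector about the tool's x, y, z as a fraction of full scale, then the shift along the tool's x, y, z as a fraction of full scale, then the closure, from -1 (fully open) to 1 (shut). In form: [[[wx, wy, wz, dx, dy, dz, grip], ...]]. A call has 1 to 10 rows; each row is the pose to reach, as a shift and turn from the pose measured when the call began, along the tool's axes at that moment, turning the shorter way round; what a row does not reach only later rows make up. Full scale, the value 1, is 150 mm for a shift and pi rad for a turn. A row lasts 1/10 s, in which the tool goes at most 50 mm and 8.59 degrees, less where a joint would pass 70% of its speed; a pose out of reach is approached as far as the arm can. A call with a number of a shift or a turn outside -1 to 1 is refused whole. A call with a gripper value outside its range is refused whole. The fingers move at their own pace and stop on an object; the grip force is fixed at half the most. Time passes only in rows, so rows that repeat a pose let the fingers close. It gives the time, the measured TCP pose, the force and the opening at its end, in the units of the state.
- get_obs(): the state, without advancing time (a new reading comes with each control period).
- get_image(name): name is "scene" or "top"; returns a dict with "img" (420x560x3 uint8, red, green, blue), "camera_matrix" (3x3 intrinsics, pixels), "cam_to_world" (4x4, takes a point from camera to world coordinates). Camera axes: x right, y down, z forward; pixel columns grow to the right and rows downward; lengths in m; the calibration is good to about 2 mm. A picture is of the moment at which its call begins. There is no depth.
- sign_off(): hands the job in, once; it reports no verdict.
The state is a dict: "t": time; "joints": joint angles; "qvel": joint speeds; "effort": joint torques, N m; "tcp_pos": TCP position; "tool_rot": TCP orientation; "force": force on the tool from outside, world axes, zero at the start; "moment": the same for the moment, N m; "width": opening from 0.0 (shut) to 1.0 (fully open).
Only numpy, scipy, OpenCV 4.12 (cv2) and the standard library are available. Lean on these libraries where they do the work, as an engineer would, in place of code of your own. Each camera call takes 0.05 s, during which the arm holds its last target. There are 200 camera calls.

## Working session

There is one attempt and no reset: what is moved stays moved. The work goes in short steps, Python scripts to look and compute and a tool call to move; the robot and the scene stay as the last step left them, time stands still between calls to the robot, and variables do not carry over. Pictures are saved under pics/ and viewed, about 8 in all and at most 12, crops included, and the job is handed in when it is done.

Besides the shell and the picture viewer there is one more tool, called after "Request:" as a command line: name --argument value ..., lists and objects as JSON in quotes. servo_tool: Moves the arm, as the interface text tells. Shift numbers are shares of 150 mm and turn numbers shares of pi rad, none past 1 either way. Its arguments: {"type":"object","properties":{"moves":{"type":"array","items":{"type":"array","items":{"type":"array","items":{"type":"number"}}}}},"required":["moves"]}

```bash
mkdir -p pics; ls; python3 - <<'E'
from workcell import *
import cv2
print(get_obs())
for n in("scene","top"):
    d=get_image(n);cv2.imwrite(f"pics/{n}0.png",d["img"][:,:,::-1]);print(d["camera_matrix"],d["cam_to_world"])
E
```

```text
pics
{'t': 0.0, 'joints': array([ 6.40500998e+01,  1.40850729e+01,  8.93278785e+01, -3.29347331e-03,
        7.67017934e+01, -9.97401355e+00]), 'qvel': array([-0.07480918,  0.04572786, -0.0140969 , -0.04099613, -0.06922582,
       -0.04442134]), 'effort': array([ 1.74868833e-04, -4.29504526e+01, -3.26133871e+01, -1.00754098e-04,
        5.26284421e-03,  1.09008960e-05]), 'tcp_pos': array([0.17864415, 0.62437903, 0.23814182]), 'tool_rot': array([-1.79983281e+02,  1.13565515e-01,  7.40248907e+01]), 'force': array([-0.45482584,  0.08584172, -0.3948828 ]), 'moment': array([-0.03705852, -0.00333035,  0.01109272]), 'width': 0.9957949886092803}
[[430.64172897   0.         279.67969614]
 [  0.         430.64172897 210.01830003]
 [  0.           0.           1.        ]] [[ 0.79866603 -0.26540502  0.54008587  0.06775855]
 [-0.60132648 -0.38660562  0.69924428 -0.53856416]
 [ 0.0232173  -0.88323059 -0.46836384  0.47460473]
 [ 0.          0.          0.          1.        ]]
[[531.74702887   0.         282.91993785]
 [  0.         531.74702887 198.33289788]
 [  0.           0.           1.        ]] [[ 0.02709828 -0.9968504   0.07453158  0.45283475]
 [-0.99953736 -0.02599012  0.01579833  0.07756476]
 [-0.01381149 -0.0749252  -0.9970935   1.36254706]
 [ 0.          0.          0.          1.        ]]
```

View pics/top0.png

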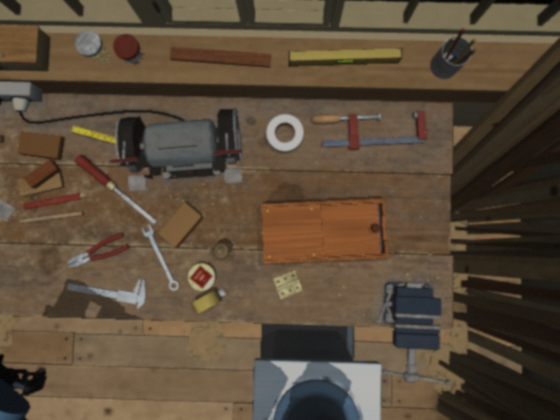

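View pics/scene0.png

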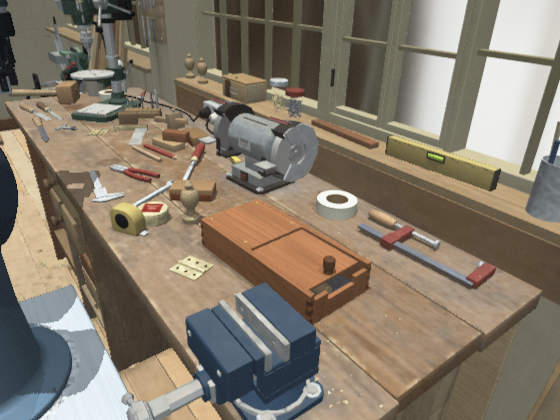

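The top view shows the box at about cols 262–387, rows 200–262, with the knob near (375,228) at the right (world −y) end. The finial is at about (221,249) and the vice at the lower right. The scene view shows the lid slightly ajar, knob at (329,264).

```bash
cat > h.py <<'E'
import numpy as np,cv2
from scipy.spatial.transform import Rotation as R
from workcell import *
def cam(n): 
    d=get_image(n); return d["img"],d["camera_matrix"],d["cam_to_world"]
def ray(K,T,u,v):
    d=T[:3,:3]@np.linalg.solve(K,[u,v,1.]); return T[:3,3],d/np.linalg.norm(d)
def plane(K,T,u,v,z):
    o,d=ray(K,T,u,v); return o+d*(z-o[2])/d[2]
def proj(K,T,p):
    q=T[:3,:3].T@(np.asarray(p)-T[:3,3]); q=K@q; return q[:2]/q[2]
def cross(a,b):
    A=np.zeros((3,3));c=np.zeros(3)
    for o,d in(a,b): P=np.eye(3)-np.outer(d,d);A+=P;c+=P@o
    return np.linalg.solve(A,c)
def move(p,Rt,grip=None):
    "turn and shift in tool fractions from the present pose"
    o=get_obs();Rc=R.from_euler('xyz',o['tool_rot'],degrees=True)
    w=(Rc.inv()*Rt).as_rotvec()/np.pi; s=Rc.inv().apply(np.asarray(p)-o['tcp_pos'])/.15
    return np.round(w,4),np.round(s,4)
E
python3 - <<'E'
from h import *
img,K,T=cam("top")
hsv=cv2.cvtColor(img,cv2.COLOR_RGB2HSV)
print(hsv[230,300],hsv[230,345],hsv[285,240])
m=((hsv[...,0]<14)&(hsv[...,1]>140)&(hsv[...,2]>70)).astype(np.uint8)*255
m=cv2.morphologyEx(m,cv2.MORPH_CLOSE,np.ones((5,5)))
cs,_=cv2.findContours(m,0,2);
c=max([c for c in cs if cv2.pointPolygonTest(c,(300,230),False)>=0],key=cv2.contourArea)
r=cv2.minAreaRect(c);b=cv2.boxPoints(r);print(r,b)
for q in b: print(plane(K,T,*q,.0615))
i2,K2,T2=cam("scene")
a=cv2.resize(img[190:272,250:400],None,fx=4,fy=4,interpolation=2)
bb=cv2.resize(i2[190:320,195:375],None,fx=4,fy=4,interpolation=2)
o=np.zeros((a.shape[0],600,3),np.uint8)
cv2.imwrite("pics/crop0.png",np.vstack([cv2.resize(a,(640,350)),cv2.resize(i2[245:320,270:375],(350,250),interpolation=2).repeat(1,0) if 0 else cv2.copyMakeBorder(cv2.resize(i2[245:315,270:375],(375,250),interpolation=2),0,0,0,265,0)])[:,:,::-1])
E
```

```text
[ 12 168 138] [ 12 162 124] [ 15  81 104]
((324.2629089355469, 230.28350830078125), (60.619224548339844, 125.64299774169922), 87.39744567871094) [[260.1299  202.85773]
 [385.64334 197.15259]
 [388.3959  257.7093 ]
 [262.88248 263.41443]]
[0.53749881 0.15378493 0.0615    ]
[ 0.55953665 -0.15312042  0.0615    ]
[ 0.41230839 -0.1616482   0.0615    ]
[0.39009952 0.14261073 0.0615    ]
```

View pics/crop0.png

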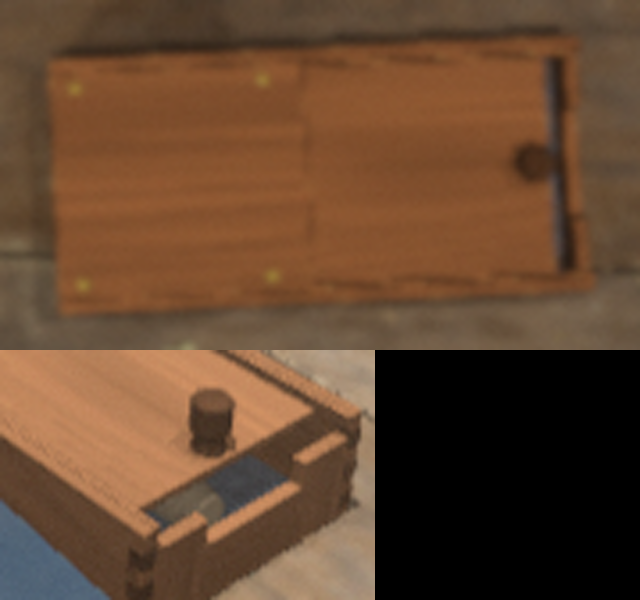

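```bash
cat >> h.py <<'E'
C=np.array([.4749,-.0046,0]);YAW=4.1
RB=R.from_euler('z',YAW,degrees=True)
def toB(p): return RB.inv().apply(np.asarray(p)-C)
def toW(p): return RB.apply(p)+C
E
python3 - <<'E'
from h import *
i,K,T=cam("top");j,K2,T2=cam("scene")
k=cross(ray(K,T,375,228),ray(K2,T2,329,265.5));print("knob",k,toB(k))
print(toB(plane(K,T,375,228,.083)))
for n,z in((221,249,),.096),((285,132),.03): print(n,plane(K,T,*n,z))
for v in((385,283),(440,283),(385,320)):print(v,plane(K,T,*v,.1))
print(proj(K,T,toW([0,-.153,.049])),proj(K,T,toW([-.073,-.153,.0615])))
Rt=R.from_euler('xyz',[180,0,4.1],degrees=True)
for s in (4.1,-175.9,94.1):
  print(s,move(toW([0,-.172,.15]),R.from_euler('xyz',[180,0,s],degrees=True)))
E
```

```text
knob [ 0.48530762 -0.12907645  0.06728363] [ 0.00148123 -0.124902    0.06728363]
[-0.00058288 -0.12047127  0.083     ]
(221, 249) [0.42301234 0.24142391 0.096     ]
(285, 132) [0.72127284 0.0979759  0.03      ]
(385, 283) [ 0.35425798 -0.14734845  0.1       ]
(440, 283) [ 0.35788994 -0.27587123  0.1       ]
(385, 320) [ 0.26864397 -0.14844068  0.1       ]
[386.02027735 227.4378689 ] [388.7216143  257.42101619]
4.1 (array([1.000e-04, 2.000e-04, 3.885e-01]), array([-4.5668,  3.4463,  0.5953]))
-175.9 (array([-2.000e-04,  1.000e-04, -6.115e-01]), array([-4.5668,  3.4463,  0.5953]))
94.1 (array([-1.000e-04,  2.000e-04, -1.115e-01]), array([-4.5668,  3.4463,  0.5953]))
```

Request:
servo_tool --moves '[[[0,0,0.3885,-0.9,0.7,0,1],[0,0,0.3885,-0.9,0.7,0,1],[0,0,0.3885,-0.9,0.7,0,1],[0,0,0.3885,-0.9,0.7,0,1],[0,0,0.3885,-0.9,0.7,0,1],[0,0,0.3885,-0.9,0.7,0,1],[0,0,0.3885,-0.9,0.7,0,1],[0,0,0.3885,-0.9,0.7,0,1],[0,0,0.3885,-0.9,0.7,0,1]]]'

```text
t: 1.2
tcp_pos: [0.2426, 0.466, 0.239]
tool_rot: [180.0, 0.0, 4.0]
force: [0.5, 0.0, 0.3]
width: 0.0
```

```bash
python3 - <<'E'
from h import *
print(get_obs()['joints'],move(toW([0,-.165,.15]),R.from_euler('xyz',[180,0,4.1],degrees=True)))
E
```

```text
[ 5.01269176e+01 -2.78130127e+00  1.07395677e+02 -9.41480741e-03
  7.54182376e+01  4.60828299e+01] (array([ 0.0002,  0.0001, -0.0003]), array([1.3245, 4.3386, 0.5954]))
```

Request:
servo_tool --moves '[[[0,0,0,0.33,1,0,1],[0,0,0,0.33,1,0,1],[0,0,0,0.33,1,0,1],[0,0,0,0.33,1,0,1]]]'

```text
t: 1.6
tcp_pos: [0.3038, 0.3168, 0.239]
tool_rot: [179.9, -0.0, 3.9]
force: [-0.9, -0.5, -0.2]
width: -0.001
```

Request:
servo_tool --moves '[[[0,0,0,0.33,1,0,1],[0,0,0,0.33,1,0,1],[0,0,0,0.33,1,0,1],[0,0,0,0.33,1,0,1]]]'

```text
t: 2.0
tcp_pos: [0.3648, 0.1676, 0.2396]
tool_rot: [179.9, -0.1, 3.8]
force: [0.2, -1.2, -0.1]
width: 0.0
```

Request:
servo_tool --moves '[[[0,0,0,0.33,1,0,1],[0,0,0,0.33,1,0,1],[0,0,0,0.33,1,0,1],[0,0,0,0.33,1,0,1]]]'

```text
t: 2.4
tcp_pos: [0.4254, 0.0182, 0.2404]
tool_rot: [179.9, -0.1, 3.6]
force: [0.0, -0.2, -0.0]
width: -0.004
```

Request:
servo_tool --moves '[[[0,0,0,0.33,1,0,1],[0,0,0,0.33,1,0,1],[0,0,0,0.33,1,0,1],[0,0,0,0.33,1,0,1],[0,0,0,0.33,1,0,1]]]'

```text
t: 2.9
tcp_pos: [0.4848, -0.1286, 0.2406]
tool_rot: [179.9, -0.1, 3.6]
force: [-0.7, -0.1, -0.5]
width: 0.001
```

```bash
python3 - <<'E'
from h import *
print(get_obs()['joints'],move(toW([0,-.165,.072]),R.from_euler('xyz',[180,0,4.1],degrees=True)))
E
```

```text
[-2.78264937e+01 -6.41862746e+00  1.10637649e+02 -1.90875583e-02
  7.56448197e+01 -3.14243534e+01] (array([ 0.0005, -0.0006, -0.0028]), array([-0.0063,  0.2688,  1.1243]))
```

Request:
servo_tool --moves '[[[0,0,-0.003,0,0.27,0,1],[0,0,-0.003,0,0.27,0.3,1],[0,0,-0.003,0,0.27,0.6,1],[0,0,-0.003,0,0.27,0.9,1],[0,0,-0.003,0,0.27,1,1],[0,0,-0.003,0,0.27,1,1]]]'

```text
t: 3.5
tcp_pos: [0.4854, -0.1657, 0.0876]
tool_rot: [-179.8, 0.2, 4.3]
force: [0.3, -0.4, -0.2]
width: 0.002
```

```bash
python3 - <<'E'
from h import *
print(move(toW([0,-.165,.072]),R.from_euler('xyz',[180,0,4.1],degrees=True)))
i,K,T=cam("scene")
cv2.imwrite("pics/push.png",cv2.resize(i[180:320,200:380],(720,560),interpolation=2)[:,:,::-1])
E
```

```text
(array([-0.001 ,  0.0012,  0.0012]), array([0.0071, 0.0243, 0.1039]))
```

View pics/push.png

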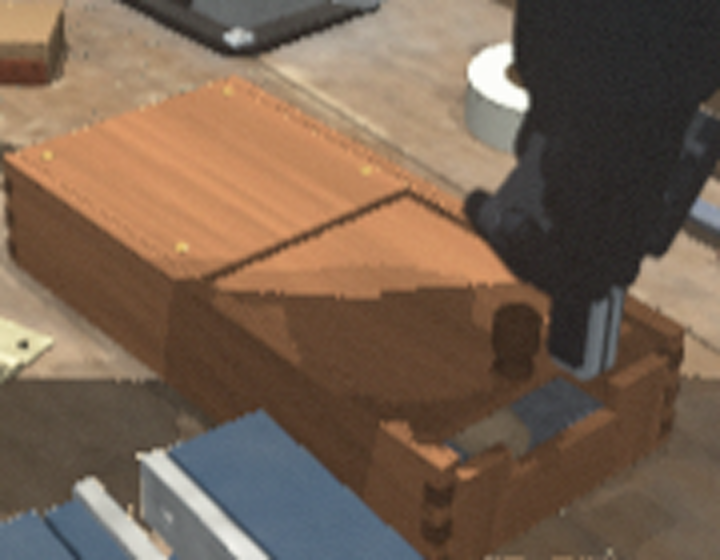

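Picture: closed fingers stand behind the knob, on its −y side and in line with it. The rest of the box is clear.

Request:
servo_tool --moves '[[[0,0,0,0,0.0,0.1,1],[0,0,0,0,-0.06,0.1,1],[0,0,0,0,-0.12,0.1,1],[0,0,0,0,-0.22,0.1,1],[0,0,0,0,-0.32,0.1,1],[0,0,0,0,-0.42,0.1,1],[0,0,0,0,-0.52,0.1,1],[0,0,0,0,-0.62,0.1,1],[0,0,0,0,-0.7,0.1,1],[0,0,0,0,-0.78,0.1,1]]]'

```text
t: 4.55
tcp_pos: [0.4785, -0.0492, 0.0753]
tool_rot: [-180.0, -0.0, 4.3]
force: [1.0, -1.9, 1.4]
width: 0.002
```

```bash
python3 - <<'E'
from h import *
o=get_obs();print(toB(o['tcp_pos']),o['force'])
E
```

```text
[ 0.00042121 -0.04475886  0.07528816] [ 0.97300521 -1.93019097  1.38095385]
```

Request:
servo_tool --moves '[[[0,0,0,0,-0.04,0,1],[0,0,0,0,-0.08,0,1],[0,0,0,0,-0.1,0,1],[0,0,0,0,-0.1,0,1]]]'

```text
t: 4.95
tcp_pos: [0.4769, -0.0338, 0.075]
tool_rot: [-179.9, 0.0, 4.3]
force: [0.1, -0.4, -0.2]
width: 0.001
```

Request:
servo_tool --moves '[[[0,0,0,0,-0.015,0,1],[0,0,0,0,-0.025,0,1],[0,0,0,0,-0.025,0,1]]]'

```text
t: 5.25
tcp_pos: [0.4768, -0.0323, 0.075]
tool_rot: [179.8, 0.0, 4.4]
force: [-0.6, -10.2, -1.0]
width: -0.003
```

Request:
servo_tool --moves '[[[0,0,0,0,-0.02,0,1],[0,0,0,0,-0.02,0,1]]]'

```text
t: 5.45
tcp_pos: [0.4768, -0.0322, 0.0751]
tool_rot: [179.4, 0.0, 4.4]
force: [0.4, -14.1, -1.5]
width: -0.002
```

Request:
servo_tool --moves '[[[0,0,0,0,0.2,-0.1,1],[0,0,0,0,0.2,-0.5,1],[0,0,0,0,0.4,-0.9,1],[0,0,0,0.5,0.6,-0.9,0],[0,0,0,1,0.6,-0.9,0],[0,0,0,1,0.6,-0.9,0],[0,0,0,1,0.6,-0.9,0]]]'

```text
t: 6.15
tcp_pos: [0.6365, -0.1097, 0.2102]
tool_rot: [179.4, 0.0, 4.4]
force: [-0.4, 0.1, 0.7]
width: 0.497
```

```bash
python3 - <<'E'
from h import *
i,K,T=cam("scene");j,K2,T2=cam("top")
a=cv2.resize(i[180:320,200:380],(720,560),interpolation=2)
cv2.imwrite("pics/open_s.png",a[:,:,::-1])
cv2.imwrite("pics/open_t.png",cv2.resize(j[180:280,250:400],(780,520),interpolation=2)[:,:,::-1])
print(get_obs()['tcp_pos'],get_obs()['width'])
E
```

```text
[ 0.63377749 -0.10903546  0.20982708] 0.499792168251175
```

View pics/open_t.png

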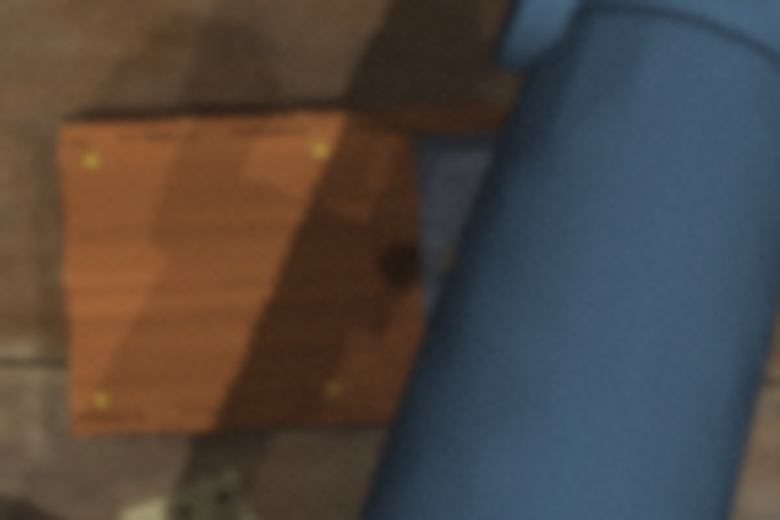

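View pics/open_s.png

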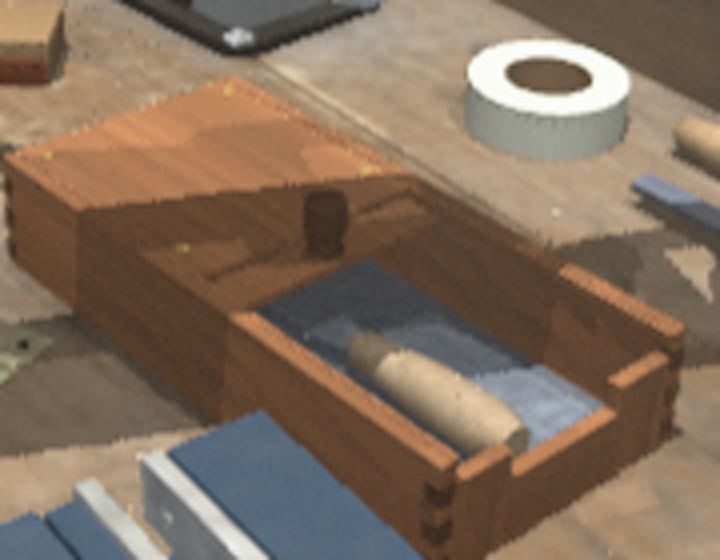

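Pictures: the lid is fully open, with the knob at the fixed board's edge. The handle is clear in the scene crop, running from the ferrule at about (363,350) to the end face at about (513,435). The arm hides it in the top view.

```bash
python3 - <<'E'
from h import *
i,K,T=cam("scene")
hsv=cv2.cvtColor(i,cv2.COLOR_RGB2HSV)
print(hsv[278,310],hsv[268,292],hsv[288,326])
s=slice
roi=np.zeros(i.shape[:2],np.uint8);roi[260:296,284:334]=1
m=((hsv[...,0]>11)&(hsv[...,0]<24)&(hsv[...,2]>120)&(hsv[...,1]<140)&(roi>0)).astype(np.uint8)
n,l,st,c=cv2.connectedComponentsWithStats(m);k=1+st[1:,4].argmax();print(st[k],c[k])
print("\n".join("".join(".#"[v] for v in r) for r in (l==k)[262:294,284:336].astype(int)))
for u,v in((290.7,267.5),(310,278.7),(327.5,289.0),tuple(c[k])): print((u,v),toB(plane(K,T,u,v,.02)),plane(K,T,u,v,.02))
E
```

```text
[ 16  72 209] [ 18  75 125] [ 17  72 220]
[289 264  45  32 551] [312.22867514 279.65880218]
....................................................
....................................................
.....##.##..........................................
.....########.......................................
.....##########.....................................
.......#############................................
.......###############..............................
..........##############............................
...........###############..........................
..........##################........................
..........####################......................
..........#####################.....................
...........######################...................
............#######################.................
.............#######################................
...............#######################..............
................########################............
.................########################...........
...................########################.........
.
[... 398 characters left out ...]
..##############....#...
...............................#############....#...
.................................##########.........
....................................#######.........
....................................########...#.#..
...................................#########..####..
(290.7, 267.5) [-0.00263783 -0.04311719  0.02      ] [ 0.47535169 -0.04779544  0.02      ]
(310, 278.7) [ 0.00100345 -0.08889517  0.02      ] [ 0.48225665 -0.09319592  0.02      ]
(327.5, 289.0) [ 0.00380227 -0.12790419  0.02      ] [ 0.48783737 -0.13190501  0.02      ]
(np.float64(312.2286751361162), np.float64(279.65880217785843)) [ 0.00207822 -0.09329597  0.02      ] [ 0.48364332 -0.09750862  0.02      ]
```

Request:
servo_tool --moves '[[[0,0,0,0,0.33,0,-0.1],[0,0,0,0,0.66,0,-0.1],[0,0,0,0,1,0,-0.1],[0,0,0,0,1,0,-0.1]]]'

```text
t: 6.7
tcp_pos: [0.6421, -0.2635, 0.2111]
tool_rot: [179.4, 0.2, 4.1]
force: [-0.2, 1.0, 0.4]
width: 0.551
```

```bash
python3 - <<'E'
from h import *
i,K,T=cam("scene");j,K2,T2=cam("top")
for n,b in dict(lidL=(-.065,-.015,.055),lidR=(.065,-.015,.055),cornL=(-.073,-.153,.0615),cornR=(.073,-.153,.0615),notL=(-.032,-.153,.035),notR=(.032,-.153,.035),knobtop=(0,-.004,.083)).items(): 
  p=proj(K,T,toW(b));q=proj(K2,T2,toW(b));print(n,(p-[200,180])*4,(q-[310,185])*8)
b=cv2.resize(j[185:260,310:410],(800,600),interpolation=2)
cv2.imwrite("pics/t2.png",b[:,:,::-1])
E
```

```text
lidL [214.68469662 307.32489689] [171.925519   572.25759285]
lidR [430.68381043 209.78887832] [150.2377817  147.86732167]
cornL [425.83224072 462.49922807] [629.77291438 579.36812949]
cornR [673.22246324 321.24848577] [601.40287246 100.00566491]
notL [496.83943106 473.02753117] [606.15444626 443.57559647]
notR [603.32710938 409.54404651] [594.02335327 237.63927165]
knobtop [313.41964142 193.18475192] [131.35182813 359.43724043]
```

View pics/t2.png

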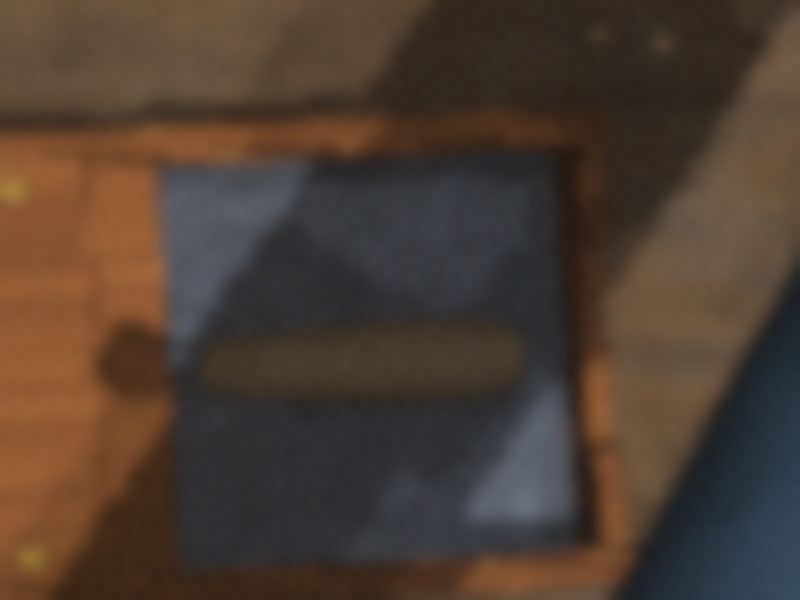

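```bash
python3 - <<'E'
from h import *
i,K,T=cam("scene");j,K2,T2=cam("top")
pt=lambda x,y:(310+x/8,185+y/8)
e=plane(K2,T2,*pt(525,350),.02);f=plane(K2,T2,*pt(200,368),.02)
print("end",e,toB(e),"front",f,toB(f),np.linalg.norm(e-f))
y=(f-e)/np.linalg.norm(f-e);print("yaw",np.degrees(np.arctan2(-y[0],y[1])))
g=e+.045*y;print("grasp",g,toB(g))
x=cross(ray(K2,T2,*pt(362,360)),ray(K,T,310,278.7));print("mid tri",x,toB(x))
yaw=np.degrees(np.arctan2(-y[0],y[1]))
print(move([g[0],g[1],.15],R.from_euler('xyz',[180,0,yaw],degrees=True)))
E
```

```text
end [ 0.48257214 -0.13636308  0.02      ] [-0.00176822 -0.13197441  0.02      ] front [ 0.47417736 -0.03445741  0.02      ] [-0.00285552 -0.02972933  0.02      ] 0.102250856327775
yaw 4.709276163444566
grasp [ 0.47887764 -0.09151499  0.02      ] [-0.00224673 -0.08697695  0.02      ]
mid tri [ 0.48129469 -0.08823914  0.01719843] [ 0.00039834 -0.0838823   0.01719843]
(array([ 0.0025,  0.0013, -0.0015]), array([-1.0051, -1.1889,  0.401 ]))
```

Request:
servo_tool --moves '[[[0.0025,0,0,-0.33,-0.33,0,-0.1],[0.0025,0,0,-0.66,-0.66,0,-0.1],[0.0025,0,0,-1,-1,0,-0.1],[0.0025,0,0,-1,-1,0.2,-0.1],[0.0025,0,0,-1,-1,0.4,-0.1],[0.0025,0,0,-1,-1,0.4,-0.1]]]'

```text
t: 7.5
tcp_pos: [0.4762, -0.1149, 0.1452]
tool_rot: [-179.7, 0.8, 4.6]
force: [0.2, 0.1, 0.1]
width: 0.552
```

```bash
python3 - <<'E'
from h import *
print(move([.480,-.095,.015],R.from_euler('xyz',[180,0,4.7],degrees=True)),get_obs()['joints'])
E
```

```text
(array([-0.0019,  0.0044, -0.0004]), array([ 0.0477, -0.1253,  0.8685])) [-26.79793328  -0.82987501 116.00138287  -0.1272592   65.67722978
 -31.37926286]
```

Request:
servo_tool --moves '[[[-0.002,0.004,0,0.045,-0.125,0,-0.1],[-0.002,0.004,0,0.045,-0.125,0.2,-0.1],[-0.002,0.004,0,0.045,-0.125,0.4,-0.1],[-0.002,0.004,0,0.045,-0.125,0.55,-0.1],[-0.002,0.004,0,0.045,-0.125,0.55,-0.1]]]'

```text
t: 8.0
tcp_pos: [0.4794, -0.0946, 0.0613]
tool_rot: [-179.9, 0.3, 4.7]
force: [-0.8, -0.1, -0.2]
width: 0.55
```

```bash
python3 - <<'E'
from h import *
print(move([.480,-.095,.015],R.from_euler('xyz',[180,0,4.7],degrees=True)),get_obs()['force'])
i,K,T=cam("scene")
cv2.imwrite("pics/desc.png",cv2.resize(i[180:320,200:380],(720,560),interpolation=2)[:,:,::-1])
E
```

```text
(array([-0.0006,  0.0016, -0.0001]), array([0.0053, 0.0035, 0.3083])) [-0.77834472 -0.08588011 -0.17876282]
```

View pics/desc.png

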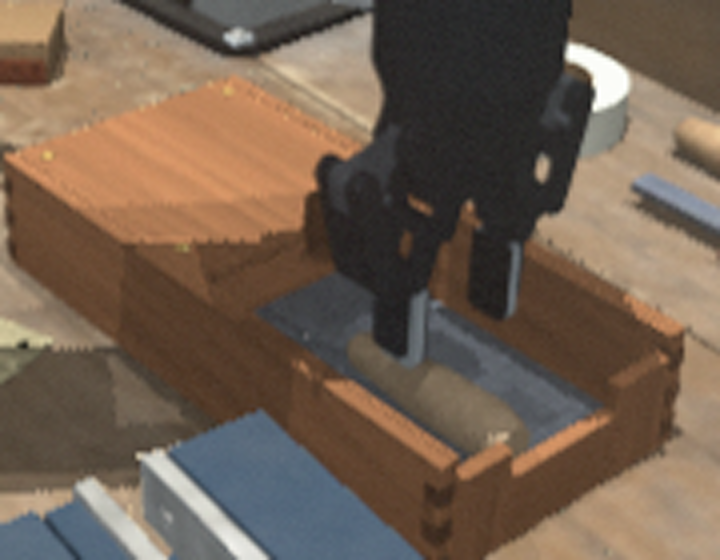

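Picture: the fingers straddle the handle over its middle, and their projected midpoint falls on the handle's axis. The walls are clear.

Request:
servo_tool --moves '[[[0,0.0016,0,0.005,0,0.1,-0.1],[0,0.0016,0,0.005,0,0.2,-0.1],[0,0.0016,0,0.005,0,0.27,-0.1],[0,0.0016,0,0.005,0,0.305,-0.1],[0,0.0016,0,0.005,0,0.305,-0.1]]]'

```text
t: 8.55
tcp_pos: [0.4818, -0.0953, 0.0176]
tool_rot: [-180.0, -0.2, 4.7]
force: [-0.9, 0.4, 0.0]
width: 0.55
```

Request:
servo_tool --moves '[[[0,0,0,0,0,0,0.2],[0,0,0,0,0,0,0.4],[0,0,0,0,0,0,1],[0,0,0,0,0,0,1],[0,0,0,0,0,0,1],[0,0,0,0,0,0,1]]]'

```text
t: 9.15
tcp_pos: [0.4826, -0.0957, 0.0187]
tool_rot: [180.0, -0.3, 4.7]
force: [-0.8, -0.1, 6.2]
width: 0.277
```

Request:
servo_tool --moves '[[[0,0,0,0,0,0,0.1],[0,0.002,0,-0.01,0,0.01,0],[0,0.002,0,-0.01,0,0.02,0],[0,0.002,0,-0.01,0,0.025,0],[0,0.002,0,-0.01,0,0.025,0]]]'

```text
t: 9.65
tcp_pos: [0.4809, -0.0957, 0.0147]
tool_rot: [180.0, -0.6, 4.7]
force: [-0.7, -0.2, -0.1]
width: 0.496
```

Request:
servo_tool --moves '[[[0,0.003,0,0,0,0,0.3],[0,0.003,0,0,0,0,0.5],[0,0.003,0,0,0,0,1],[0,0.003,0,0,0,0,1],[0,0.003,0,0,0,0,1],[0,0.003,0,0,0,0,1]]]'

```text
t: 10.25
tcp_pos: [0.4811, -0.0957, 0.0148]
tool_rot: [180.0, -1.2, 4.7]
force: [0.9, 0.4, 1.2]
width: 0.278
```

```bash
python3 - <<'E'
from h import *
o=get_obs();print(o['tcp_pos'],o['force'],o['moment'],o['width'])
E
```

```text
[ 0.4810678  -0.09574182  0.01479342] [0.87989231 0.42766191 1.1760283 ] [ 0.08108765 -0.13900516 -0.01222946] 0.27848561937796745
```

Request:
servo_tool --moves '[[[-0.006,0,0,0,-0.001,-0.032,1],[-0.0117,0,0,0,-0.003,-0.058,1],[-0.0175,0,0,0,-0.006,-0.084,1],[-0.0233,0,0,0,-0.008,-0.109,1],[-0.0292,0,0,0,-0.012,-0.134,1],[-0.035,0,0,0,-0.015,-0.16,1],[-0.035,0,0,0,-0.015,-0.16,1],[-0.035,0,0,0,-0.015,-0.16,1]]]'

```text
t: 11.05
tcp_pos: [0.4805, -0.0934, 0.0389]
tool_rot: [173.7, -1.2, 4.7]
force: [-1.2, 0.2, -1.6]
width: 0.28
```

```bash
python3 - <<'E'
from h import *
o=get_obs();print(o['tcp_pos'],o['tool_rot'],o['force'],o['moment'],o['width'])
i,K,T=cam("scene")
cv2.imwrite("pics/tilt.png",cv2.resize(i[180:320,200:380],(720,560),interpolation=2)[:,:,::-1])
E
```

```text
[ 0.48048214 -0.09340573  0.0389259 ] [173.66521094  -1.17408456   4.68141962] [-1.20757571  0.18213241 -1.64736112] [ 0.00144675  0.05454403 -0.00542983] 0.28010587688973976
```

View pics/tilt.png

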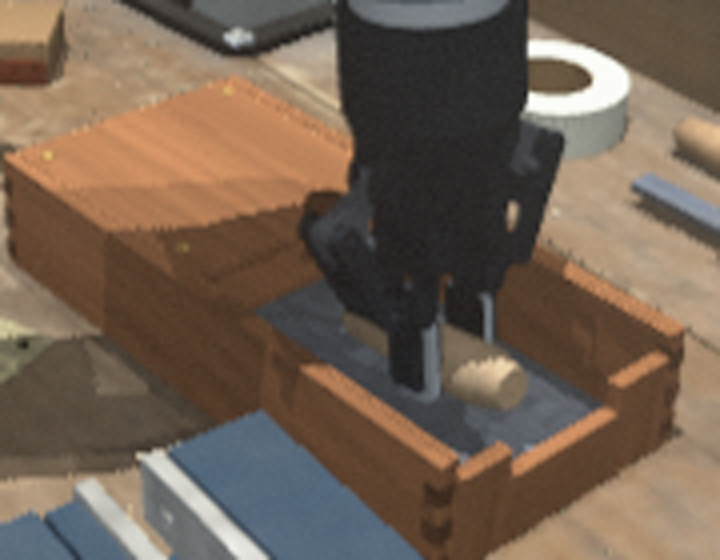

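Picture: the handle is raised in the jaws. Its end face is at about (510,383), clear of the walls, and the measured load of about 2 N is the file's weight.

Request:
servo_tool --moves '[[[-0.006,0,0,0,-0.002,-0.026,1],[-0.0117,0,0,0,-0.004,-0.051,1],[-0.0175,0,0,0,-0.006,-0.077,1],[-0.0233,0,0,0,-0.008,-0.102,1],[-0.0233,0,0,0,-0.008,-0.102,1],[-0.0233,0,0,0,-0.008,-0.102,1]]]'

```text
t: 11.7
tcp_pos: [0.4799, -0.0905, 0.054]
tool_rot: [169.5, -1.2, 4.7]
force: [-0.4, -0.6, -1.7]
width: 0.282
```

```bash
python3 - <<'E'
from h import *
o=get_obs();Rt=R.from_euler('xyz',o['tool_rot'],degrees=True);p=o['tcp_pos']
print(p,o['tool_rot'],o['force'],o['moment'],o['width'])
i,K,T=cam("scene")
# expected end and tip if rigid: grip 41 from end, axis 5 mm behind TCP (file axis z .020 at TCP .0148)
for n,l in(("end",[0,.041,-.005]),("tip_bottom",[0,-.209,.009]),("top of blade at lid edge",[0,-.074,-.005])):
    w=p+Rt.apply(l);print(n,toB(w),(proj(K,T,w)-[200,180])*4)
cv2.imwrite("pics/tilt2.png",cv2.resize(i[180:320,200:380],(720,560),interpolation=2)[:,:,::-1])
E
```

```text
[ 0.47990575 -0.09046491  0.05398685] [169.47210077  -1.17069058   4.6910435 ] [-0.40346131 -0.63923955 -1.74268739] [0.07601025 0.04374096 0.02254939] 0.2822188282977684
end [-0.00099326 -0.12539982  0.06639138] [505.9738628  346.85602863]
tip_bottom [-0.00228792  0.11783328  0.00696089] [152.1919692  228.65801979]
top of blade at lid edge [-0.0017303  -0.01233731  0.04538362] [320.73316354 272.85816878]
```

View pics/tilt2.png

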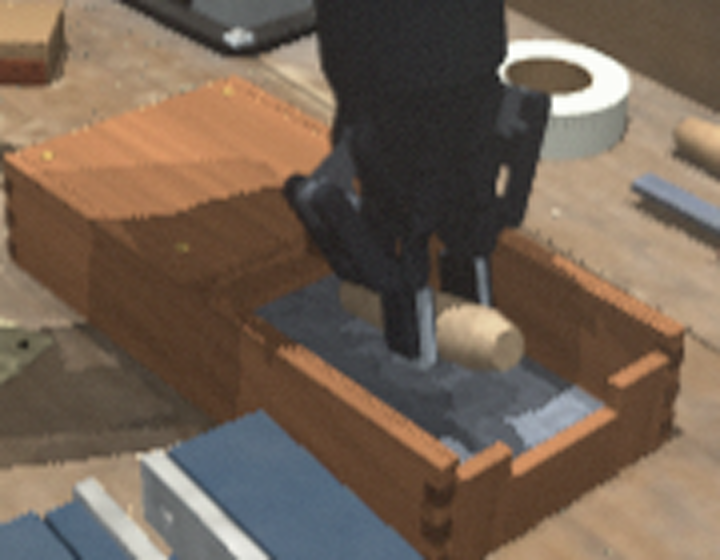

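Picture: the end face is at about (508,350) against (506,347) predicted, so the grip is rigid and the handle end stands above the end wall. Next I slide it along its own axis.

Request:
servo_tool --moves '[[[0,0,0,0,0.06,0,1],[0,0,0,0,0.14,0,1],[0,0,0,0,0.22,0,1],[0,0,0,0,0.3,0,1],[0,0,0,0,0.38,0,1],[0,0,0,0,0.46,0,1],[0,0,0,0,0.5,0,1],[0,0,0,0,0.5,0,1]]]'

```text
t: 12.55
tcp_pos: [0.4858, -0.1651, 0.0678]
tool_rot: [169.5, -1.2, 4.6]
force: [-0.4, -0.4, -2.1]
width: 0.281
```

```bash
cat > chk.py <<'E'
from h import *
o=get_obs();Rt=R.from_euler('xyz',o['tool_rot'],degrees=True);p=o['tcp_pos']
print(o['t'],p,toB(p),o['tool_rot'],o['force'],o['moment'],o['width'],o['joints'].round(1))
for n,l in(("end",[0,.041,-.005]),("tip_bottom",[0,-.209,.009])):
    w=p+Rt.apply(l);print(n,toB(w))
E
python3 chk.py
```

```text
12.55 [ 0.48578344 -0.16510929  0.06784281] [-0.00062042 -0.16087665  0.06784281] [169.46198957  -1.18883335   4.60084789] [-0.36995441 -0.4378497  -2.07230542] [ 0.05814151 -0.03203463  0.05476058] 0.2809760559815007 [-27.4   7.  118.  -11.   48.9 -25.1]
end [-0.00053361 -0.20027144  0.08025421]
tip_bottom [-0.00142557  0.04295307  0.0207812 ]
```

Request:
servo_tool --moves '[[[0,0,0,0,0.06,0,1],[0,0,0,0,0.14,0,1],[0,0,0,0,0.22,0,1],[0,0,0,0,0.3,0,1],[0,0,0,0,0.38,0,1],[0,0,0,0,0.46,0,1],[0,0,0,0,0.54,0,1],[0,0,0,0,0.62,0,1],[0,0,0,0,0.62,0,1],[0,0,0,0,0.62,0,1]]]'

```text
t: 13.55
tcp_pos: [0.4926, -0.2564, 0.0848]
tool_rot: [169.5, -1.2, 4.6]
force: [0.4, 0.4, -2.2]
width: 0.282
```

```bash
python3 chk.py;python3 - <<'E'
from h import *
o=get_obs();p=o['tcp_pos']
print(move(p+[0,0,.16],R.from_euler('xyz',[169.5,-1.2,4.6],degrees=True)))
print(move(p+[0,0,.16],R.from_euler('xyz',[180,0,4.6],degrees=True)))
E
```

```text
13.55 [ 0.49263512 -0.25641718  0.0847621 ] [-0.00031455 -0.25244074  0.0847621 ] [169.48357138  -1.17888654   4.56881104] [ 0.37244328  0.44591881 -2.15426821] [ 0.17586467  0.0043616  -0.02942738] 0.2815516698918197 [-36.    9.8 112.6  -9.4  50.3 -34.9]
end [-2.47278976e-04 -2.91840230e-01  9.71587051e-02]
tip_bottom [-0.00101563 -0.04859296  0.03777708]
(array([ 0.0001,  0.0001, -0.0001]), array([ 0.0219,  0.1946, -1.0485]))
(array([ 0.0584, -0.0065, -0.0008]), array([ 0.0219,  0.1946, -1.0485]))
```

Tip is clear of the lid edge. Straight up, then level.

Request:
servo_tool --moves '[[[0,0,0,0.003,0.03,-0.15,1],[0,0,0,0.006,0.06,-0.32,1],[0,0,0,0.01,0.09,-0.5,1],[0,0,0,0.014,0.125,-0.68,1],[0,0,0,0.018,0.16,-0.86,1],[0,0,0,0.02,0.18,-0.98,1],[0,0,0,0.02,0.18,-0.98,1],[0,0,0,0.02,0.18,-0.98,1]]]'

```text
t: 14.35
tcp_pos: [0.4923, -0.2555, 0.2334]
tool_rot: [169.5, -1.1, 4.6]
force: [0.2, 0.8, -1.7]
width: 0.275
```

Request:
servo_tool --moves '[[[0.01,-0.001,0,0,0,0,1],[0.02,-0.002,0,0,0,-0.05,1],[0.03,-0.004,0,0,0.01,-0.1,1],[0.04,-0.005,0,0,0.02,-0.15,1],[0.05,-0.006,0,0,0.03,-0.2,1],[0.0584,-0.0065,0,0,0.04,-0.25,1],[0.0584,-0.0065,0,0,0.04,-0.25,1],[0.0584,-0.0065,0,0,0.04,-0.25,1],[0.0584,-0.0065,0,0,0.04,-0.25,1]]]'

```text
t: 15.25
tcp_pos: [0.491, -0.2542, 0.27]
tool_rot: [-179.9, 0.1, 4.5]
force: [0.4, 0.3, -1.7]
width: 0.281
```

```bash
python3 chk.py; python3 - <<'E'
from h import *
i,K,T=cam("scene");cv2.imwrite("pics/fin.png",i[:,:,::-1])
o=get_obs();Rt=R.from_euler('xyz',o['tool_rot'],degrees=True);p=o['tcp_pos']
for l in([0,.041,-.005],[0,-.209,.005]): print(proj(K,T,p+Rt.apply(l)))
E
```

```text
15.25 [ 0.4909983  -0.25416236  0.26996939] [-0.00178597 -0.25007466  0.26996939] [-1.79868445e+02  1.14909714e-01  4.50163776e+00] [ 0.35813543  0.28411123 -1.70525629] [-0.01911088 -0.00442997 -0.032046  ] 0.28057525518021925 [-39.1  -0.3 101.7   0.   78.8 -43.6]
end [-0.00148865 -0.29108496  0.27487522]
tip_bottom [-0.00326826 -0.0410598   0.26144931]
[444.92673969 182.85828758]
[295.1505415  135.94186072]
```

View pics/fin.png

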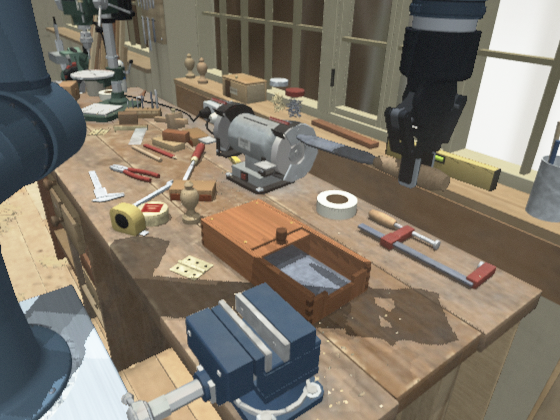

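The final picture shows the file held level. Its tip is at about (300,136) and its handle end at about (445,180), matching the predictions of (295,136) and (445,183). The lid is open, and the finial, tape, tin and block have not moved.

```bash
python3 -c "
from workcell import *
o=get_obs();print(abs(o['qvel']).max());print(sign_off())"
```

```text
0.24939608682966166
the job is handed in; nothing more can be done
None
```

The job is done and handed in at about 15 s of the 45 s allowed. The gripper holds the file still and roughly level, with all of it about 26 cm above the bench.

- **Lid:** I pushed it open by the knob with closed fingers, until it stopped moving at about 14 N. In the top view it sat about 2 mm short of where I expected fully open to be. That is within my error on the box's position, and the hard stop agrees with it being fully open.
- **Grasp:** The first grip gave a 6 N upward force, so I opened the jaws, went about 3 mm lower and gripped again. The second grip read the same width, and the force was only about 1 N.
- **Drawing out:** I tilted the file 10.5° about its tip, slid it out along its own axis, lifted it straight up and levelled it. No contact showed: the readings taken after each move were only the file's weight, about 2 N.
- **Last checks:** The file's tip and handle end were within about 5 pixels of where a rigid grip predicts. By eye, in the final scene picture, the lid is open and the other things on the bench have not moved. The largest joint speed was about 0.25°/s, so the arm was still.

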